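# Nip up a valve ring nut with a two-pin spanner

### The job

The dark ring nut in the top of the brass valve is only hand-tight. Lift the two-pin spanner off its wooden cradle, put its pilot into the nut's bore and feel lightly round with the pins until they drop fully home in the nut's holes; then let go, take the spanner again by the red end of its handle and pull it clockwise (seen from above) until the nut comes up against its stop. Let go and leave the spanner sitting home on the nut, ready to slacken it after the pressure test, and leave the other things on the bench where they are.

Things in the scene. Friction and masses are not known exactly. Their poses are not given: they have to be found in the camera images.
- spanner: steel two-pin face spanner, about 0.5 kg, 215 mm long; origin in the middle of the underside (shoulder) of its head, on the pilot's axis; x along the handle, z up. Head: block 40 (x) x 34 (y) x 38 mm high standing on the origin's level; its flat sides (facing y) can be gripped. A bar 20 mm wide, 10 thick, mid-height 31 mm above the origin, runs from x = -42 to 90 mm. Centre of mass at x = 22 mm
- spanner_handle (a point): middle of the red handle, where it is pulled: 135 mm along x from the spanner's axis and 31 mm above its origin's level. The red handle runs from x = 90 to 172 mm, 22 mm wide and 14 mm thick
- spanner_pilot (a point): tip of the spanner's pilot, on its axis, 22 mm below the origin's level. The pilot is 22 mm in diameter, its last 6 mm tapered to 14 mm
- spanner_pin (a point): tip of one of the spanner's two pins: at x = 30 mm, 11 mm below the origin's level; the other is at x = -30 mm. Pins are 8 mm in diameter, the last 3 mm tapered to 5 mm; each stands under a round post 20 mm in diameter that ends level with the head's underside
- cradle: plywood and wood cradle holding the spanner level, fixed; base 230 x 76 x 6 mm; origin on the bench under the spanner's head, x along the spanner. Two rails 30 mm high (44 mm either way along x, 13 to 30 mm to either side) carry the head, so its origin is 30 mm above the bench; pilot and pins hang between them; a post 54 mm high stands under the red handle at x = 140 mm
- valve: brass valve body bolted upright on a steel plate 170 x 120 x 10 mm, fixed; origin on the bench under its axis, z up, a pipe union pointing along +x and one along -x, each ending 106 mm from the axis. Round flange 120 mm in diameter, with a raised rim 98 mm above the bench round the ring nut
- nut_face (a point): centre of the top face of the dark ring nut, on the valve's axis, 95 mm above the bench (3 mm below the rim). Bore 25 mm, open 27 mm deep; six holes 14 mm wide, 16 deep, every 60 degrees on a circle of 60 mm diameter, at an angle that is not known and differs every time. Spanner's origin is 11 mm above this point while its pins ride on the face, level with it when they are home
- nut (a joint): angle of the ring nut, rad, growing clockwise seen from above; starts between 0 and 0.2, stop at 0.80; it tells nothing of where the holes stand. The nut turns stiffly, about 1.5 N m all the way (some 11 N at the middle of the red handle), and stays where it is left; pins pressed on its face with over about 25 N drag it round, with 8 N they slide. The pins have some 6 degrees of play in the holes
- tray: open blue plastic tray 170 x 130 x 40 mm, fixed, with a brass stem and an elbow in it; origin under its centre. Bystander
- stem: brass valve stem, 87 mm long, 26 mm thick, in the tray. Bystander, leave alone
- elbow: brass elbow, 58 x 58 x 32 mm, in the tray. Bystander, leave alone
- cross_handle: chromed cross tap handle, 80 mm across, 30 mm high. Bystander, leave alone
- tee: copper tee, 80 x 60 x 36 mm. Bystander, leave alone
- screwdriver: screwdriver with yellow handle, 200 mm long. Bystander, leave alone
- grease: jar of grease, 64 mm in diameter, 55 mm high, white cap. Bystander, leave alone
- wrench: steel wrench lying flat, 200 mm long. Bystander, leave alone

How it is judged:
By the outcome, as a careful person would: the job done as asked, in the order asked, and still so for the second after the job is handed in, with the robot touching nothing.
It also fails if it takes over 64 s, if anything falls off the work surface, if the arm or the gripper's body presses on something with over 40 N, if the wrist force passes 120 N, or if a joint passes its speed limit or range.

### The arm

A 6-joint arm with a two-finger parallel gripper is mounted at the origin on the work surface. World frame = base frame: x ahead of the robot, y to its left, z up, the work surface at z = 0. Lengths are in mm, angles in rad, forces in N, time in s.
With the tool pointing down it reaches from about 350 to 925 mm from the base axis. Payload 6.4 kg.
Tool frame: the origin (TCP) lies between the finger pads; the fingertips stand 22 mm ahead of it and the grasp point (between the pads) lies 3 mm ahead of it; z points along the fingers, y is the line along which they close (so a half turn about z gives the same grasp; the last joint's range is limited). The gripper opens to 94 mm and grips with 3 to 60 N. Pads are 16 mm wide; open, the fingers measure 119 mm over their backs; the gripper's body (75 mm by 177 mm) begins 78 mm behind the grasp point.
Start: joints at [1.048, 0.245, 1.558, -0, 1.339, -0.174], TCP at [222.148, 610.872, 227.455] pointing down, gripper open.
Joint ranges: [-3.13, 3.13], [-1.02, 2.26], [0.13, 2.54], [-0.95, 4.09], [0.21, 2.88], [-2.74, 2.74]. Speed limits (rad/s): [2.57, 2.57, 3.14, 3.14, 3.14, 3.14].

### API

Orientations are given as a unit quaternion [x, y, z, w].
In Python, from plant import arm, ik, sensors, eyes, order gives the robot as it stands. The module is installed in compiled form; this text tells all that it offers. Calls block until the motion is done:
- arm.movep(position, orientation): joint-space move of the TCP to a pose.
- arm.servo_line(position, velocity=150, attitude=None, max_force=None): straight line of the TCP; attitude=None keeps the orientation; velocity is the mean speed in mm/s. With max_force (N) it stops when the force on the tool has changed by that much, and returns True; else False.
- arm.movej(angles): joint-space move.
- arm.set_gripper(opening): opening from 0.0 (shut) to 1.0 (fully open); the grip force is fixed at half the most; returns when the fingers have stopped.
- arm.wait(seconds).
- ik(position, orientation): joint angles nearest the present ones, or None.
- sensors.observe(): the state.
- eyes.snapshot(name): name is "scene" or "top"; returns (picture, depth): 480x640x3 uint8, red, green, blue; 480x640 float32, mm along the optical axis (not along the pixel's ray), 0 where there is no reading.
- eyes.calibration(name): a dict with "fx", "fy", "cx", "cy" (pixels), "eye" and "rotation" of the camera in the world. Camera axes: x right, y down, z forward; pixel columns grow to the right and rows downward; lengths in mm; the calibration is good to about 2 mm. A picture is of the moment at which its call begins. calibration takes no time and is no camera call.
A pose or a line that the arm cannot do raises arm.PlanningError and nothing moves.
- order.close_job(): hands the job in; it is judged then, once.
The state is a dict: "time": time; "qpos": joint angles; "dq": joint speeds; "joint_efforts": joint torques, N m; "eef_pos": TCP position; "ee_rot": TCP orientation; "ft_force": force on the tool from outside, world axes, zero at the start; "torque": the same for the moment, N m; "opening": opening from 0.0 (shut) to 1.0 (fully open); "finger_force": force on a finger pad.
Only numpy, scipy, OpenCV 4.12 (cv2) and the standard library are available. Lean on these libraries where they do the work, as an engineer would, in place of code of your own. Each camera call takes 0.05 s, during which the arm holds its last target. There are 200 camera calls.

## Working session

There is one attempt and no reset: what is moved stays moved. The work goes in short steps, each a Python script; the robot and the scene stay as the last script left them, time stands still between calls to the robot, and variables do not carry over. Pictures are saved under pics/ and viewed, at most 10 in all, crops included, and the job is handed in when it is done.

```bash
mkdir -p pics; ls; python3 - <<'E'
from plant import arm, ik, sensors, eyes
import cv2, numpy as np
for n in ("scene","top"):
    p,d=eyes.snapshot(n); cv2.imwrite(f"pics/{n}0.png",p[:,:,::-1]); np.savez(f"pics/{n}0.npz",p=p,d=d)
    print(n,eyes.calibration(n), (d>0).mean())
s=sensors.observe(); print(s)
E
```

```text
pics
scene {'fx': 486.37292513720945, 'fy': 486.37292513720945, 'cx': 312.89160415460736, 'cy': 246.73726101825605, 'eye': array([1134.75257   , -260.33267583,  989.49294909]), 'rotation': array([ 0.82274993,  0.48677112, -0.14846448, -0.25316936])} 0.9962923177083334
top {'fx': 581.8565042367767, 'fy': 581.8565042367767, 'cx': 316.02155771080317, 'cy': 239.091937067091, 'eye': array([ 361.74739714,   58.6903477 , 1272.19551248]), 'rotation': array([-0.7028833 ,  0.70547498, -0.05982744,  0.06841635])} 0.9960677083333334
{'time': 0.1, 'qpos': array([ 1.04787151e+00,  2.45698091e-01,  1.55886638e+00, -1.20630674e-05,
        1.33869443e+00, -1.74098967e-01]), 'dq': array([ 0.00124274, -0.00377527, -0.0034562 ,  0.00131157,  0.00017837,
       -0.00061199]), 'joint_efforts': array([-9.51597140e-04, -4.16913342e+01, -3.15525770e+01,  6.86256029e-02,
        3.09825281e-02, -3.41733119e-05]), 'eef_pos': array([221.91355505, 610.42166689, 226.49886838]), 'ee_rot': array([ 1.73528569e-01,  9.84828483e-01, -7.85038758e-04, -2.78994333e-04]), 'ft_force': array([-0.22359682,  0.34567001, -0.37765461]), 'torque': array([ 0.02604498, -0.01941767, -0.02728559]), 'finger_force': 0.0, 'opening': 1.0015578045924938}
```

View pics/top0.png

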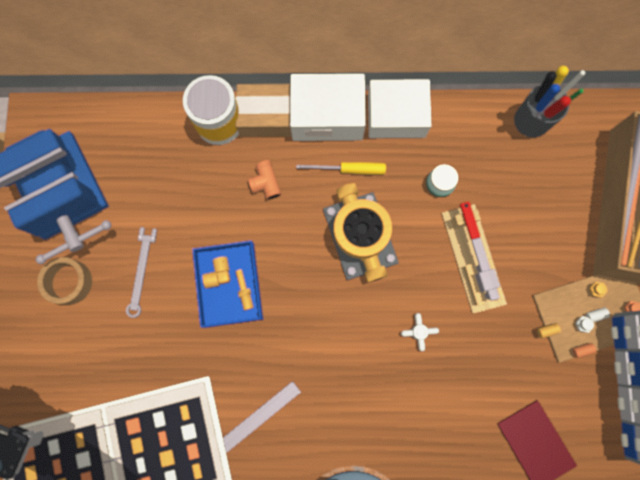

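View pics/scene0.png

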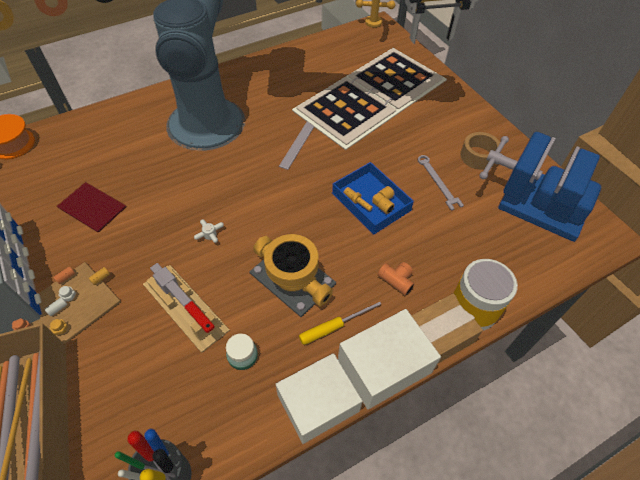

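The top view shows the valve with its dark nut at (362,228), and the spanner with its red end at (470,218) and its head at (488,285). The scene view shows the nut at (295,256) and the spanner from (160,275) to (208,325). Next I measure both, using the two views.

```bash
cat > h.py <<'E'
import numpy as np, cv2
from scipy.spatial.transform import Rotation as R
from plant import arm, ik, sensors, eyes
def cloud(n,d):
    c=eyes.calibration(n); v,u=np.mgrid[:480,:640]
    P=np.stack([(u-c["cx"])/c["fx"]*d,(v-c["cy"])/c["fy"]*d,d],-1)
    return P@R.from_quat(c["rotation"]).as_matrix().T+c["eye"]
def rays(n,uv,z):
    c=eyes.calibration(n); uv=np.atleast_2d(uv).astype(float)
    r=np.c_[(uv[:,0]-c["cx"])/c["fx"],(uv[:,1]-c["cy"])/c["fy"],np.ones(len(uv))]@R.from_quat(c["rotation"]).as_matrix().T
    return c["eye"]+r*((z-c["eye"][2])/r[:,2])[:,None]
def circ(p):
    A=np.c_[2*p[:,:2],np.ones(len(p))]; s=np.linalg.lstsq(A,(p[:,:2]**2).sum(1),rcond=None)[0]
    return s[0],s[1],np.sqrt(s[2]+s[0]**2+s[1]**2)
def big(m,near):
    n,l,st,ce=cv2.connectedComponentsWithStats(m.astype(np.uint8))
    i=min((i for i in range(1,n) if st[i,4]>60),key=lambda i:np.hypot(*(ce[i]-near))); return l==i
def q(yaw): # tool down, tool y axis (closing) at world angle yaw
    y=np.array([np.cos(yaw),np.sin(yaw),0]); z=np.array([0,0,-1.])
    return R.from_matrix(np.c_[np.cross(y,z),y,z]).as_quat()
E
python3 - <<'E'
from h import *
near={"top":((362,228),(470,218),(488,285)),"scene":((293,257),(202,318),(165,275))}
for n in ("top","scene"):
    f=np.load(f"pics/{n}0.npz"); p,d=f["p"],f["d"]; P=cloud(n,d); hsv=cv2.cvtColor(p,cv2.COLOR_RGB2HSV)
    H,S,V=[hsv[...,i].astype(int) for i in range(3)]
    m=big((V<75),near[n][0])
    c=max(cv2.findContours(m.astype(np.uint8),0,1)[0],key=len)[:,0]
    hull=cv2.convexHull(c)[:,0]
    print(n,"nut dark edge@98",np.round(circ(rays(n,hull,98)),1),"depth z dark pct",np.round(np.percentile(P[m][:,2],[10,50,80,95])))
    a=circ(rays(n,hull,98))
    k=(np.hypot(P[...,0]-a[0],P[...,1]-a[1])<75)&(P[...,2]>90); b=P[k]
    print(" rim z",np.round(np.percentile(b[:,2],[50,90,99]),1))
    cc=max(cv2.findContours(k.astype(np.uint8),0,1)[0],key=len)
    print(" flange",np.round(circ(rays(n,cv2.convexHull(cc)[:,0],98)),1))
    r=big(((H<6)|(H>174))&(S>170)&(V>90),near[n][1])
    print(" red all",P[r].mean(0).round(1),"z",np.round(np.percentile(P[r][:,2],[50,90]),1), r.sum())
    rt=r&(P[...,2]>np.percentile(P[r][:,2],50)-5); rc=P[rt].mean(0)
    g=(S<70)&(P[...,2]>50)&(P[...,2]<80)&(np.hypot(P[...,0]-rc[0],P[...,1]-rc[1])<230)
    g=big(g,near[n][2]); G=P[g]; gz=np.percentile(G[:,2],[10,50,90])
    sp=(rt|g)&(P[...,2]>58); T=P[sp]
    (cx,cy),(w,h),ang=cv2.minAreaRect(T[:,:2].astype(np.float32)); box=cv2.boxPoints(((cx,cy),(w,h),ang))
    print(" red top",rc.round(1),"grey z",gz.round(1),"rect",np.round([cx,cy,w,h,ang],1))
    e=np.linalg.eigh(np.cov(T[:,:2].T))[1][:,1]; e*=np.sign(e@(rc[:2]-G[:,:2].mean(0)))
    s=T[:,:2]@e; t=T[:,:2]@[-e[1],e[0]]
    print(" yaw",np.arctan2(e[1],e[0]).round(3),"s range",np.percentile(s,[0.5,99.5]).round(1))
    for lo in np.arange(s.min(),s.max(),12):
        k=(s>=lo)&(s<lo+12); print("  ",round(lo-s.min()),k.sum(),np.round([t[k].min(),t[k].max(),T[k][:,2].mean()],1))
    print(" end pt", (s.max()*e+np.median(t)*np.array([-e[1],e[0]])).round(1))
E
```

```text
top nut dark edge@98 [602.3 -23.3  38.3] depth z dark pct [78. 93. 96. 98.]
 rim z [ 96.1  99.4 102.1]
 flange [600.8 -24.   59.7]
 red all [ 620.4 -248.3   78.5] z [67.9 70.7] 323
 red top [ 619.7 -248.5   79.5] grey z [61.5 66.2 69.7] rect [ 448.5 -160.   188.2  431.3   45.2]
 yaw 0.226 s range [378.1 588. ]
   0 5 [-392.3  -23.9  789.3]
   12 59 [-401.5 -380.5   65. ]
   24 64 [-402.6 -374.1   66.2]
   36 103 [-407.8 -372.9   67.6]
   48 103 [-407.2 -372.1   67.2]
   60 100 [-407.3 -371.8   67.4]
   72 62 [-404.6 -378.1   65.7]
   84 55 [-398.3 -378.7   65.6]
   96 58 [-398.1 -378.5   64.9]
   108 59 [-399.7 -378.3   65.9]
   120 58 [-398.4 -377.8   64.9]
   132 52 [-397.8 -376.8   65.7]
   144 38 [-394.1 -376.1   67.2]
   156 48 [-394.2 -376.7   68.2]
   168 48 [-394.3 -375.7   68.2]
   180 55 [-395.7 -374.6   68. ]
   192 50 [-393.3 -375.1   67.9]
   204 39 [-393.1 -375.6   67.3]
   216 28 [-393.6 -375.7   67.6]
 end pt [ 662.4 -244.7]
scene nut dark edge@98 [604.6 -21.9  40.2] depth z dark pct [81. 93. 95. 96.]
 rim z [ 95.3  98.1 100. ]
 flange [604.8 -22.7  60.3]
 red all [ 6
[... 275 characters left out ...]
388.1 -353.9   66.5]
   48 83 [-387.6 -353.8   66.4]
   60 62 [-386.5 -354.1   64.1]
   72 43 [-378.5 -358.8   63.8]
   84 47 [-378.1 -357.8   64.6]
   96 45 [-377.8 -357.5   64.1]
   108 42 [-375.9 -356.5   63.9]
   120 48 [-375.4 -355.1   64.4]
   132 41 [-374.6 -354.    66.4]
   144 52 [-374.  -354.1   66.6]
   156 54 [-373.7 -352.7   66.3]
   168 46 [-372.2 -352.8   66.4]
   180 53 [-371.8 -351.8   66.2]
   192 52 [-371.5 -350.2   66. ]
   204 41 [-370.5 -350.7   65.6]Traceback (most recent call last):
  File "<stdin>", line 27, in <module>
    return umr_minimum(a, axis, None, out, keepdims, initial, where)
ValueError: zero-size array to reduction operation minimum which has no identity
```

```bash
python3 - <<'E'
from h import *
near={"top":((470,218),(488,285)),"scene":((202,318),(165,275))}
for n in near:
    f=np.load(f"pics/{n}0.npz"); p,d=f["p"],f["d"]; P=cloud(n,d); hsv=cv2.cvtColor(p,cv2.COLOR_RGB2HSV)
    H,S,V=[hsv[...,i].astype(int) for i in range(3)]
    z=(P[...,2]>58)&(P[...,2]<80)
    r=big(((H<6)|(H>174))&(S>170)&(V>90),near[n][0])&z; g=big((S<70)&z,near[n][1])
    T=P[r|g][:,:2]; rc=np.median(P[r],0)[:2]; gc=P[g][:,:2].mean(0)
    e=(rc-gc)/np.linalg.norm(rc-gc)
    for _ in range(4):
        nrm=np.array([-e[1],e[0]]); s=(T-gc)@e; t=(T-gc)@nrm
        b=[(s[k].mean(),(np.percentile(t[k],3)+np.percentile(t[k],97))/2) for k in (((s>=l)&(s<l+12)) for l in np.arange(s.min()+2,s.max()-12,12))]
        b=np.array(b); k=np.polyfit(b[:,0],b[:,1],1); e=e+k[0]*nrm; e/=np.linalg.norm(e); 
    nrm=np.array([-e[1],e[0]]); s=(T-gc)@e; t=(T-gc)@nrm
    lo,hi=np.percentile(s,[.3,99.7]); sr=(P[r][:,:2]-gc)@e
    w=s[np.abs(t-k[1])>13.5]; 
    print(n,"yaw",np.arctan2(e[1],e[0]).round(3),"len",(hi-lo).round(1),"red from",(np.percentile(sr,1)-lo).round(1),
     "head",(np.percentile(w,[2,98])-lo).round(1),"end fit resid",np.round(b[:,1]-np.polyval(k,b[:,0]),1))
    for nm,a in(("lo",lo+42),("hi",hi-172),("red",np.percentile(sr,1)-90),("head",np.percentile(w,[2,98]).mean())): print("  origin by",nm,(gc+e*a+nrm*k[1]).round(1))
E
```

```text
top yaw 0.259 len 211.1 red from 135.5 head [22.6 59.5] end fit resid [-0.3  1.7 -0.1 -0.2  0.2 -0.2 -0.3 -0.5 -0.7 -0.8 -0.7  0.5  0.4  0.5
  0.4  0.1  0.1]
  origin by lo [ 496.9 -285.2]
  origin by hi [ 494.1 -285.9]
  origin by red [ 500.3 -284.3]
  origin by head [ 496.  -285.4]
scene yaw 0.252 len 211.8 red from 134.0 head [24.3 60.5] end fit resid [ 0.1  0.7 -0.3 -0.4 -0.6  0.1  0.1 -0.1  0.1  0.3 -0.4  0.4  0.  -0.1
  0.1 -0.2  0.1]
  origin by lo [ 498.4 -283.1]
  origin by hi [ 496.3 -283.6]
  origin by red [ 500.4 -282.6]
  origin by head [ 498.8 -283. ]
```

```bash
python3 - <<'E'
from h import *
for n,c0 in (("top",(601.6,-23.7)),("scene",(604.7,-22.3))):
    f=np.load(f"pics/{n}0.npz"); p,d=f["p"],f["d"]; P=cloud(n,d)
    th=np.radians(np.arange(0,360,3)); G=cv2.cvtColor(p,cv2.COLOR_RGB2GRAY).astype(np.float32)
    c=eyes.calibration(n); M=R.from_quat(c["rotation"]).as_matrix()
    acc=np.zeros((2,len(th)))
    for r in (27,30,33):
        X=np.c_[c0[0]+r*np.cos(th),c0[1]+r*np.sin(th),np.full(len(th),95.)]
        q_=(X-c["eye"])@M; u=q_[:,:2]/q_[:,2:]*c["fx"]+[c["cx"],c["cy"]]
        for i,im in enumerate((G,P[...,2].astype(np.float32))):
            acc[i]+=cv2.remap(im,u[:,0].astype(np.float32)[None],u[:,1].astype(np.float32)[None],1)[0]/3
    for a,nm in zip(acc,("grey","z")):
        F=np.abs(np.fft.fft(a)[:10]).round(); w=(-(a-a.mean())*np.exp(6j*th)).sum()
        print(n,nm,"hole angle mod60",round(np.degrees(np.angle(w))/6%60,1),F)
    k=(np.abs(P[...,0]-603)<190)&(np.abs(P[...,1]+23)<190)&(np.hypot(P[...,0]-603,P[...,1]+23)>75)&(P[...,2]>75)
    print("tall near",k.sum(),P[k].mean(0).round() if k.any() else "", P[k].min(0) if k.any() else "")
    cv2.imwrite(f"pics/nut_{n}.png",cv2.resize(p[180:280,310:410] if n=="top" else p[210:310,245:345],(400,400),interpolation=cv2.INTER_CUBIC)[:,:,::-1])
q0=sensors.observe()["qpos"]
for a in (0.255+np.pi/2,0.255-np.pi/2):
    print("pick",ik([505,-282,61],q(a)),ik([505,-282,160],q(a)))
for y in np.radians([-30,-60,-90,-120,-150,-180]):
    for s in (1,-1):
        a=y+s*np.pi/2; e=np.array([np.cos(y),np.sin(y)]); v=np.array([603,-23])
        j=[ik([*(v+e*8),150],q(a)),ik([*(v+e*135),129],q(a))]
        print(round(np.degrees(y)),s,[None if x is None else x.round(2) for x in j])
E
```

```text
top grey hole angle mod60 33.6 [5.891e+03 1.120e+02 4.900e+01 1.800e+01 1.800e+01 1.520e+02 3.800e+01
 2.390e+02 1.200e+01 2.000e+00]
top z hole angle mod60 25.3 [10895.   269.   227.   274.   241.   238.   303.   280.   250.   247.]
tall near 0  
scene grey hole angle mod60 26.5 [2855.   15.   21.   38.   28.   79.  127.  109.   27.    7.]
scene z hole angle mod60 21.4 [11119.   317.   336.   327.   311.   315.   600.   313.   327.   307.]
tall near 0  
pick [-7.05206881e-01  2.88689202e-01  1.83912423e+00 -4.44089210e-16
  1.01377922e+00 -2.53100321e+00] [-7.05206881e-01  1.49790576e-01  1.79725127e+00 -4.44089210e-16
  1.19455081e+00 -2.53100321e+00]
pick [-7.05206881e-01  2.88689202e-01  1.83912423e+00 -4.44089210e-16
  1.01377922e+00  6.10589445e-01] [-7.05206881e-01  1.49790576e-01  1.79725127e+00 -4.44089210e-16
  1.19455081e+00  6.10589445e-01]
-30 1 [array([-0.23,  0.23,  1.72, -0.  ,  1.19, -1.28]), array([-0.28,  0.51,  1.41, -0.  ,  1.23, -1.33])]
-30 -1 [array([-0.23,  0.23,  1.72, -0.  ,  1.19,  1.86]), array([-0.28,  0.51,  1.41, -0.  ,  1.23,  1.81])]
-60 1 [array([-0
[... 249 characters left out ...]
9, -0.24]), array([-0.44,  0.29,  1.7 , -0.  ,  1.16, -0.44])]
-90 -1 [None, array([-0.44,  0.29,  1.7 , -0.  ,  1.16,  2.7 ])]
-120 1 [array([-0.24,  0.21,  1.75, -0.  ,  1.18,  0.28]), array([-0.46,  0.13,  1.88, -0.  ,  1.13,  0.06])]
-120 -1 [None, None]
-150 1 [array([-0.24,  0.2 ,  1.76, -0.  ,  1.18,  0.81]), array([-0.41, -0.01,  2.02, -0.  ,  1.12,  0.63])]
-150 -1 [array([-0.24,  0.2 ,  1.76, -0.  ,  1.18, -2.33]), array([-0.41, -0.01,  2.02, -0.  ,  1.12, -2.51])]
-180 1 [array([-0.23,  0.2 ,  1.76, -0.  ,  1.18,  1.34]), array([-0.29, -0.07,  2.09, -0.  ,  1.12,  1.28])]
-180 -1 [array([-0.23,  0.2 ,  1.76, -0.  ,  1.18, -1.8 ]), array([-0.29, -0.07,  2.09, -0.  ,  1.12, -1.86])]
```

```bash
cd pics; python3 -c "
import cv2,numpy as np;cv2.imwrite('nut.png',np.hstack([cv2.imread('nut_top.png'),cv2.imread('nut_scene.png')]))"
```

```text
(no output)
```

View pics/nut.png

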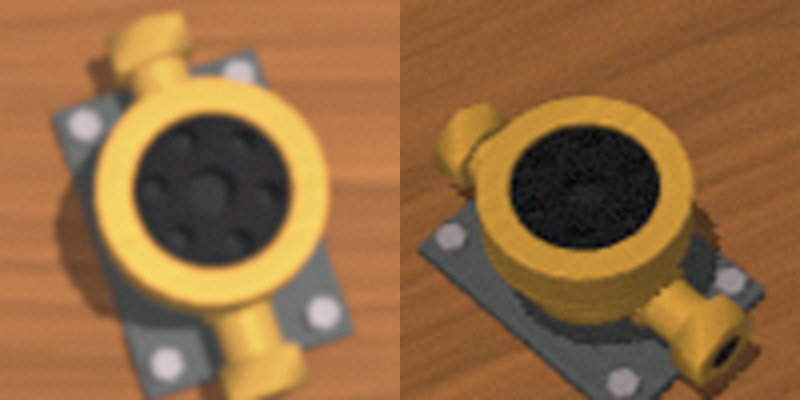

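The left crop shows the bore at (211,190) and six holes, one almost directly to its right at (268,190). That puts a hole near yaw -90°, and the numbers say about -93°. I will lift the spanner and start feeling from about -78°.

```bash
python3 - <<'E'
from h import *
y=0.255; e=np.array([np.cos(y),np.sin(y)]); o=np.array([497.3,-284.2]); p=o+8*e; Q=q(y+np.pi/2)
arm.movep([*p,150],Q)
arm.servo_line([*p,61],150)
arm.set_gripper(0.0); s=sensors.observe(); print(s["opening"]*94,s["finger_force"],s["eef_pos"],s["time"])
f0=s["ft_force"]
arm.servo_line([*p,130],100)
s=sensors.observe(); print(s["opening"]*94,s["ft_force"]-f0,s["torque"],s["eef_pos"],s["time"])
arm.servo_line([*p,190],150)
y=np.radians(-78); v=np.array([603,-23]); e=np.array([np.cos(y),np.sin(y)])
arm.movep([*(v+8*e),190],q(y+np.pi/2))
s=sensors.observe(); print(s["opening"]*94,s["ft_force"],s["torque"],s["eef_pos"],s["time"])
for n in ("scene","top"):
    im,d=eyes.snapshot(n); np.savez(f"pics/{n}1.npz",p=im,d=d); cv2.imwrite(f"pics/{n}1.png",im[:,:,::-1])
E
```

```text
33.966349016139304 29.99978542327881 [ 504.9048649  -281.91711511   60.92572416] 5.075
33.99460853463679 [ 0.22967278 -1.84054624 -6.51609866] [ 0.0233957   0.02493872 -0.02601295] [ 504.52977967 -281.7653569   129.16322667] 5.9167
33.59486098390198 [-0.19121328  0.99398531 -4.56427249] [-0.03901871  0.1070855  -0.00631986] [604.44821515 -31.12516445 189.55621658] 8.275
```

View pics/scene1.png

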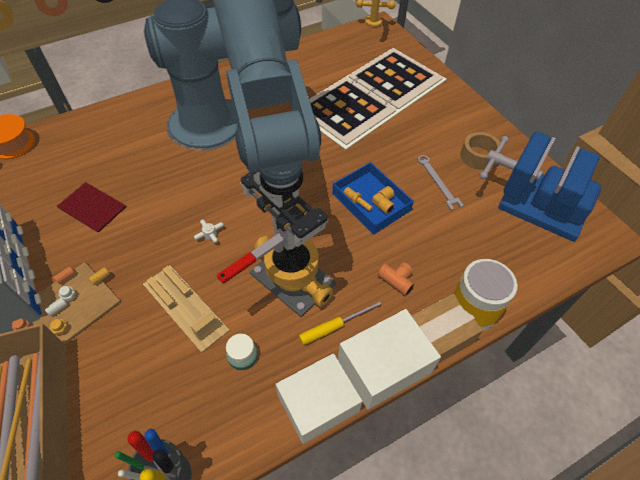

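The scene view shows the spanner held over the nut, with its red handle at (237,267). I check its tilt and position in the grip, then lower it gently.

```bash
python3 - <<'E'
from h import *
y=np.radians(-78); e=np.array([np.cos(y),np.sin(y)]); nr=np.array([-e[1],e[0]]); v=np.array([603,-23])
for n in ("scene","top"):
    f=np.load(f"pics/{n}1.npz"); P=cloud(n,f["d"]); hsv=cv2.cvtColor(f["p"],cv2.COLOR_RGB2HSV)
    H,S,V=[hsv[...,i].astype(int) for i in range(3)]
    m=((H<6)|(H>174))&(S>150)&(V>90)&(P[...,2]>150)&(P[...,2]<230)&(np.hypot(P[...,0]-603,P[...,1]+23)<230)
    X=P[m]; X=X[X[:,2]>np.median(X[:,2])-8]; s=(X[:,:2]-v)@e; t=(X[:,:2]-v)@nr
    print(n,m.sum(),"s",np.percentile(s,[1,99]).round(1),"t",np.percentile(t,[3,97]).round(1),"z",np.median(X[:,2]).round(1),"slopes t,z",np.polyfit(s,t,1).round(3)[0],np.polyfit(s,X[:,2],1)[0].round(3))
E
```

```text
scene 443 s [ 92.1 170.3] t [-7.4 11.2] z 194.6 slopes t,z 0.002 -0.006
top 319 s [109.4 170.7] t [-10.8   8.8] z 196.0 slopes t,z 0.04 -0.001
```

```bash
cat >> h.py <<'E'
V0=np.array([603.,-23.])
def at(deg,r,z,c=V0):
    y=np.radians(deg); return [c[0]+r*np.cos(y),c[1]+r*np.sin(y),z], q(y+np.pi/2)
def st(*a):
    s=sensors.observe(); print(*a,"p",s["eef_pos"].round(1),"f",s["ft_force"].round(1),"m",s["torque"].round(2),"t",round(s["time"],2)); return s
E
python3 - <<'E'
from h import *
p,Q=at(-78,8,150); arm.servo_line(p,100); st("above")
p,Q=at(-78,8,133); print(arm.servo_line(p,25,max_force=6)); st("contact")
E
```

```text
above p [604.6 -30.9 149.8] f [ 0.3 -0.7 -4.4] m [-0.08  0.02 -0.03] t 8.93
True
contact p [604.7 -30.8 136.7] f [-0.9 -0.5  3.8] m [-0.06  0.15  0.04] t 9.47
```

The pins are riding on the face: TCP z is 136.7 against 137 expected. Now I feel clockwise.

```bash
python3 - <<'E'
from h import *
z=sensors.observe()["eef_pos"][2]; ang=-78
while ang>-145:
    ang-=4
    p,Q=at(ang,8,z+0.3); arm.servo_line(p,12,attitude=Q)
    f=sensors.observe()["ft_force"][2]
    p,_=at(ang,8,124.5); hit=arm.servo_line(p,25,max_force=max(2,3.5-f))
    s=st(ang,hit,round(f,1)); z=s["eef_pos"][2]
    if z<134: break
    if s["ft_force"][2]>8: print("high force"); break
E
```

```text
-82 True -2.4 p [604.2 -30.9 136.5] f [-0.7  0.2  4.2] m [-0.12  0.16 -0.03] t 10.07
-86 True -5.1 p [602.5 -30.8 133.8] f [ 0.8 -0.7  1.8] m [-0.07  0.05 -0.21] t 10.62
```

```bash
python3 - <<'E'
from h import *
for ang in (-89,-92,-95):
    z=sensors.observe()["eef_pos"][2]
    p,Q=at(ang,8,z+0.3); arm.servo_line(p,12,attitude=Q)
    f=sensors.observe()["ft_force"][2]
    p,_=at(ang,8,124.5); hit=arm.servo_line(p,25,max_force=max(2,4-f))
    s=st(ang,hit,round(f,1))
    if s["eef_pos"][2]<127: break
E
```

```text
-89 True -4.7 p [602.6 -30.9 125.9] f [-0.9 -0.4  4.2] m [-0.03  0.09 -0.03] t 11.31
```

The spanner is home (125.9 against 126 expected). I release it and look at the result.

```bash
python3 - <<'E'
from h import *
arm.set_gripper(1.0)
p=sensors.observe()["eef_pos"]; arm.servo_line([p[0],p[1],200],150)
pp,Q=at(-89,135,200); arm.movep(pp,Q); st("over handle")
P0,Q=at(-60,135,260); 
for n in ("scene","top"):
    im,d=eyes.snapshot(n); P=cloud(n,d); hsv=cv2.cvtColor(im,cv2.COLOR_RGB2HSV); cv2.imwrite(f"pics/{n}2.png",im[:,:,::-1])
    H,S,V=[hsv[...,i].astype(int) for i in range(3)]
    r=np.hypot(P[...,0]-603,P[...,1]+23)
    m=((H<6)|(H>174))&(S>150)&(V>90)&(P[...,2]>100)&(P[...,2]<160)&(r<200)
    X=P[m]
    if len(X)<20: print(n,len(X)); continue
    print(n,m.sum(),np.median(X,0).round(1),"yaw",np.degrees(np.arctan2(X[:,1]+23,X[:,0]-603)).mean().round(1),"r",np.percentile(r[m],[1,99]).round(1),"z",np.percentile(X[:,2],[10,50,90]).round(1))
E
```

```text
over handle p [ 604.6 -158.   198.5] f [-0.3  0.2  0.1] m [-0.09  0.04 -0.02] t 13.57
scene 259 [ 609.9 -166.   130.7] yaw -87.3 r [ 90.7 169.3] z [125.2 130.7 133.2]
top 0
```

View pics/scene2.png

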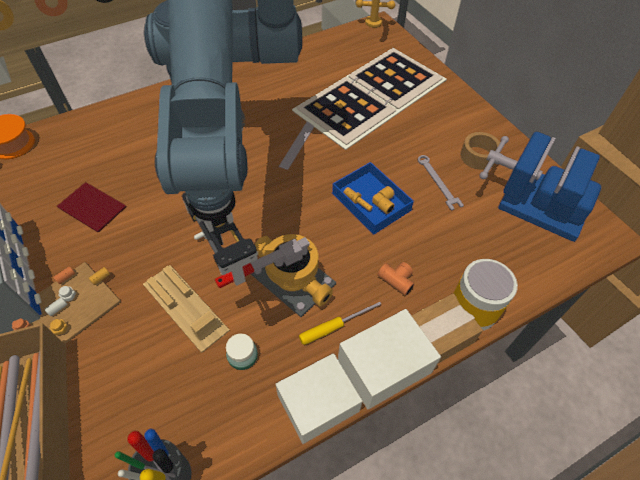

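The spanner sits level on the nut: its top is at about 133 and the handle at (235,272) is between the open fingers. I grip the red end and pull.

```bash
python3 - <<'E'
from h import *
p,Q=at(-89,135,129); print(arm.servo_line(p,100,max_force=12)); 
arm.set_gripper(0.0); s=st("grip"); f0=s["ft_force"]; print(s["opening"]*94)
for ang in np.arange(-93,-165,-4):
    p,Q=at(ang,135,129); hit=arm.servo_line(p,40,attitude=Q,max_force=22)
    s=st(ang,hit); d=s["eef_pos"][:2]-V0; e=d/np.linalg.norm(d); f=s["ft_force"][:2]-f0[:2]
    ft=f@np.array([-e[1],e[0]]); print("   yaw",np.degrees(np.arctan2(*d[::-1])).round(1),"ft",ft.round(1),"fr",(f@e).round(1))
    if hit or ft>28: break
E
```

```text
False
grip p [ 605.3 -158.   128.9] f [-1.   0.5 -0.1] m [-0.11  0.12  0.08] t 15.63
21.76821459464862
-93 False p [ 596.  -157.7  129. ] f [0.6 1.2 0. ] m [ 0.01 -0.06 -0.14] t 16.02
   yaw -93.0 ft 1.5 fr -0.8
-97 False p [ 586.6 -156.9  129. ] f [ 0.8  0.  -0.7] m [-0.    0.01 -0.06] t 16.4
   yaw -97.0 ft 1.8 fr 0.2
-101 False p [ 577.6 -155.5  129. ] f [ 2.   1.1 -2.1] m [ 0.01 -0.26  0.31] t 16.78
   yaw -100.9 ft 2.9 fr -1.1
-105 False p [ 569.3 -153.7  129.3] f [ 6.   0.6 -3. ] m [-0.13 -0.96  0.53] t 17.17
   yaw -104.5 ft 6.7 fr -1.9
-109 False p [ 560.3 -151.1  129.4] f [ 5.7 -0.9 -3.1] m [-0.16 -0.93  0.58] t 17.55
   yaw -108.4 ft 6.7 fr -0.8
-113 False p [ 551.4 -147.9  129.4] f [ 5.4 -0.8 -3.5] m [-0.32 -0.87  0.6 ] t 17.93
   yaw -112.4 ft 6.4 fr -1.3
-117 False p [ 542.8 -144.1  129.4] f [ 5.2 -1.4 -3.1] m [-0.48 -0.75  0.59] t 18.32
   yaw -116.4 ft 6.4 fr -1.0
-121 False p [ 534.5 -139.8  129.4] f [ 4.8 -2.2 -3.9] m [-0.58 -0.77  0.63] t 18.7
   yaw -120.4 ft 6.3 fr -0.7
-125 False p [ 526.5 -134.8  129.4] f [ 3.8 -3.1 -3.2] m [-0.7  -0.64  0.6 ] t 19.08
   yaw -124.4 ft 6.0 fr 0.3
-129 False p [ 518.7 -129.3  129.4] f [ 2.7 -4.8 -3. ] m [-0.88 -0.46  0.58] t 19.47
   yaw -128.4 ft 6.2 fr 1.9
-133 False p [ 511.4 -123.3  129.4] f [ 2.1 -4.1 -2.6] m [-0.94 -0.32  0.61] t 19.85
   yaw -132.4 ft 5.3 fr 1.3
-137 False p [ 504.6 -116.7  129.4] f [ 1.6 -5.1 -1.8] m [-1.08 -0.18  0.61] t 20.23
   yaw -136.4 ft 5.8 fr 2.0
-141 False p [ 502.6 -113.2  131.3] f [ 13.  -16.6  -9.8] m [-3.09 -2.34  0.6 ] t 20.62
   yaw -138.1 ft 22.0 fr 1.0
-145 False p [ 500.9 -109.6  133.9] f [ 23.2 -27.3 -11.7] m [-5.23 -3.84  0.39] t 21.0
   yaw -139.7 ft 36.8 fr -0.5
```

The force rose sharply from 6 N to 37 N at about -138°, so the nut is at its stop. I relax the pull, let go and check.

```bash
python3 - <<'E'
from h import *
p,Q=at(-138,135,129.3); arm.servo_line(p,30,attitude=Q); st("relax")
arm.set_gripper(1.0); st("open"); 
p=sensors.observe()["eef_pos"]; arm.servo_line([p[0],p[1],220],120); st("up")
arm.movep([420,150,330],q(np.pi/2)); st("away")
for n in ("scene","top"):
    im,d=eyes.snapshot(n); P=cloud(n,d); hsv=cv2.cvtColor(im,cv2.COLOR_RGB2HSV); cv2.imwrite(f"pics/{n}3.png",im[:,:,::-1])
    H,S,V=[hsv[...,i].astype(int) for i in range(3)]
    r=np.hypot(P[...,0]-603,P[...,1]+23)
    m=((H<6)|(H>174))&(S>150)&(V>90)&(P[...,2]>100)&(P[...,2]<160)&(r<200)
    X=P[m]
    if len(X)<20: print(n,len(X)); continue
    k=X[:,2]>np.median(X[:,2])-5
    print(n,m.sum(),"yaw",np.degrees(np.arctan2(X[:,1]+23,X[:,0]-603)).mean().round(1),"r",np.percentile(r[m],[1,99]).round(1),"z",np.percentile(X[:,2],[10,50,90]).round(1),"slope",np.polyfit(r[m][k],X[k,2],1)[0].round(3))
    g=(S<60)&(r<40)&(P[...,2]>110); print("  head z",np.percentile(P[g][:,2],[10,50,90]).round(1),g.sum())
E
```

```text
relax p [ 503.9 -114.9  130.5] f [ 3.3 -5.8  2.2] m [-1.18 -0.53 -0.12] t 21.7
open p [ 502.7 -113.3  129.3] f [-0.2 -0.1 -0.1] m [-0.05  0.16 -0.  ] t 22.88
up p [ 502.1 -113.1  219.1] f [-0.5  0.4 -0.1] m [-0.06  0.14 -0.02] t 23.78
away p [420.  149.7 329.5] f [-0.3  0.5  0. ] m [ 0.06 -0.04 -0.04] t 25.43
scene 342 yaw -134.2 r [ 90.2 167.6] z [125.7 130.8 132.8] slope 0.005
  head z [118.  129.9 133.1] 526
top 412 yaw -135.5 r [ 93.1 170.1] z [128.9 132.1 134.6] slope 0.002
  head z [126.8 131.1 134.5] 581
```

View pics/scene3.png

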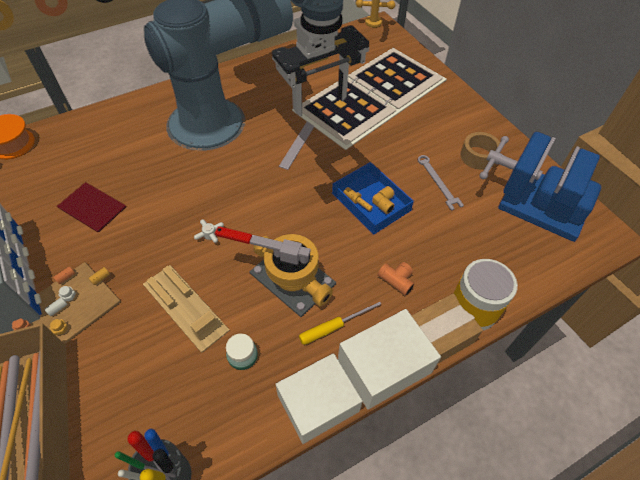

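View pics/top3.png

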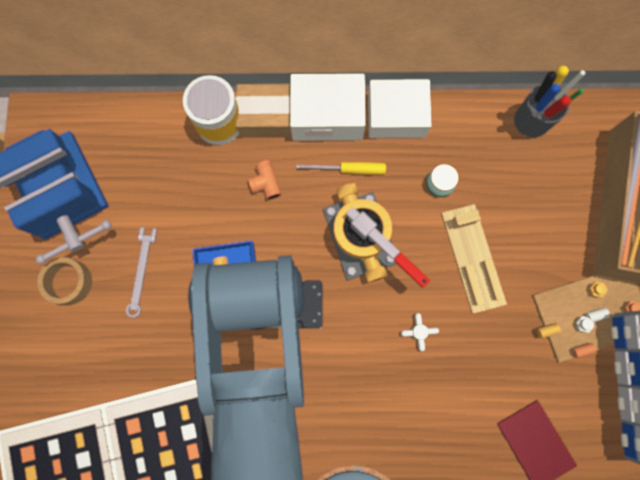

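The top and scene views show the spanner home and level on the nut, with its handle at (412,268) in the top view. The gripper is clear and the bystanders have not moved. I hand the job in.

```bash
python3 -c "
from plant import order
print(order.close_job())"
```

```text
the job is handed in; nothing more can be done
None
```

The job is handed in: the spanner's pins dropped home in the nut, I pulled it clockwise by the red end until the force jumped from 6 N to 37 N at the stop, and I left it seated level on the nut with the arm clear after about 25 s; no verdict was returned.

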